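Clamp a glued adaptor in the ratchet press

TASK

The black adaptor standing in the small blue bench press has just been glued and must be clamped. Flip the red direction lever on the press's ratchet handle fully over to the other side so that the handle tightens, then work the black-knobbed handle back and forth until the screw comes up against its end stop; do not force it on past the stop. Leave the lever set to tighten, the adaptor in its place under the foot, and the bottles, timer and red-lidded parts box beside the press undisturbed.

Things in the scene. Friction and masses are not known exactly. Their poses are not given: they have to be found in the camera images.
- press: Blue bench press, fixed: base plate 110 x 150 x 20 mm, two columns, crosshead 86 x 150 mm (top 107 mm high), on it a brass ratchet nut round an upright screw whose red tip reaches at most 176 mm. Origin: centre of the underside, on the screw's axis; z up. Its own -x side is the front; +y is the left as seen from the front. The handle arm lies above the crosshead, its top at 131 mm.
- press_handle (a joint): Ratchet handle's angle about the screw's axis (rad), -0.6 to 0.6 between two stop pins; 0: it points to the press's -x; grows clockwise seen from above (knob goes to the left, the press's +y). It stays where it is left. It takes 2 to 3 N at the knob while the ratchet clicks, about 4 N while it turns the nut.
- knob (a point): Middle of the black upright knob at the handle's end, 130 mm from the screw's axis: round, 24 mm in diameter, 42 mm tall, from 131 to 173 mm above the worktop; this point at 152 mm. It is fixed to the handle, but round, so it turns between fingers that keep their direction.
- press_lever (a joint): Red direction lever on the handle (rad), -0.4 to 0.4. As found (about -0.37, post to the right) strokes to the right loosen. Above 0.3 (post to the left) strokes to the left turn the nut clockwise and tighten; the way back clicks freely. Its upright pivot is on the handle, 44 mm from the screw's axis. about 3 N on the post flip it; the handle's friction mostly holds the handle meanwhile.
- lever_post (a point): Middle of the lever's upright red post, 25 mm beyond its pivot (69 mm from the screw's axis when central): 10 mm in diameter, top 157 mm above the worktop, this point at about 147 mm. The lever's plate (top 137 mm) and the handle arm (top 131 mm) lie under it. Flipping carries it about 19 mm across the handle.
- press_nut (a joint): Turn of the nut (rad), grows clockwise from above as it tightens: 0 loosened, 3.2 the end stop; starts at 0.1 to 0.8, stays where it is left. 18 teeth, 0.35 rad apart: up to one tooth of each stroke is lost. The stop is cushioned: past 3.2 it pushes back about 10 N at the knob per 0.06 rad and springs back to 3.2 when let go; over 0.2 rad past it is damage.
- press_foot: Sprung round pad, 40 mm in diameter, under the screw; origin: centre of its underside, 58 mm above the worktop when the nut is at 0. Each rad of the nut lowers it 3 mm. It meets the adaptor at about 2.0 rad, then is pushed in by up to 3.6 mm, pressing with about 18 N at the end stop; this hardly changes the handle's force.
- adaptor: Black mains adaptor block, 48 x 85 x 32 mm, 0.22 kg, loose on the press's base plate under the foot; origin: centre of its underside, z up.
- amber_small: Bystander: small brown bottle with black cap, 49 mm in diameter, 99 mm tall; origin at the centre of its underside.
- white_bottle: Bystander: white bottle with red cap, 55 mm in diameter, 111 mm tall; origin at the centre of its underside.
- jar_blue: Bystander: blue jar, 49 mm in diameter, 63 mm tall; origin at the centre of its underside.
- timer: Bystander: white timer, 58 x 68 x 18 mm; origin at the centre of its underside.
- ferrule_box: Bystander: parts box with red lid, 55 x 78 x 23 mm; origin at the centre of its underside.
Things that resemble listed ones, but are neither listed nor needed, are in the scene too. What is shaped like the adaptor but turquoise is not meant.

How it is judged:
On the way, in this order (a step that is already met when the one before it is completed fails the run):
1. the direction lever is flipped to tighten (value of joint press_lever above 0.3 rad), for 0.2 s.
2. the foot has met the adaptor (contact force between press_foot and adaptor above 3 N), for 0.1 s.
3. the screw is up against its end stop (value of joint press_nut above 3.08 rad), for 0.1 s.
At the end, for the whole second after the job is handed in: The nut is at its end stop (within 0.12 rad of it), the lever still set to tighten (above 0.25 rad), the foot presses on the adaptor with more than 8 N, and the adaptor rests within 10 mm of where it stood (value of joint press_nut above 3.08 rad and value of joint press_lever above 0.25 rad and contact force between press_foot and adaptor above 8 N and distance of adaptor from where it was at the start of the episode below 0.01 m and linear speed of adaptor below 0.02 m/s); the robot touches nothing.
It fails at once if the screw forced more than 0.2 rad past its end stop (value of joint press_nut above 3.4 rad).
It fails at once if a bottle, the timer or the parts box beside the press shifted by more than 20 mm (distance of any of amber_small, white_bottle, jar_blue, timer, ferrule_box from where it was at the start of the episode above 0.02 m).
It also fails if it takes over 72 s, if anything falls off the work surface, if the arm or the gripper's body presses on something with over 40 N, if the wrist force passes 120 N, or if a joint passes its speed limit or range.

ROBOT

A 7-joint arm with a two-finger parallel gripper is mounted at the origin on a cart in front of the work surface, level with it; the furniture and walls round the work are solid. World frame = base frame: x ahead of the robot, y to its left, z up, the work surface at z = 0. Lengths are in m, angles in rad, forces in N, time in s.
With the tool pointing down it reaches from about 0.4 to 0.9 m from the base axis. Payload 5.5 kg.
Tool frame: the origin (TCP) lies midway between the tips of the shut fingers; the grasp point (between the pads) lies 19 mm behind it (manip.grip_depth is the distance from the TCP to the grasp point, in m); z points along the fingers, x is the direction in which the jaws open and shut, and the axes are right-handed (so a half turn about z gives the same grasp; the last joint's range is limited). The gripper opens to 92 mm and grips with 3 to 60 N. Pads are 19 mm wide; open, the fingers measure 130 mm over their backs; the gripper's body (75 mm by 190 mm) begins 47 mm behind the grasp point.
Start: joints at [-0.924, 0.501, -0.427, 1.55, 0.221, 1.138, -0.21], TCP at [0.243, 0.603, 0.227] pointing down, gripper open.
Joint ranges: [-2.88, 2.88], [-0.31, 2.03], [-1.54, 1.56], [0.2, 2.42], [-1.41, 4.55], [0.19, 2.02], [-2.57, 2.57]. Speed limits (rad/s): [2.57, 2.57, 3.14, 3.14, 3.14, 3.14, 3.14].

INTERFACE

Orientations are given as a unit quaternion [x, y, z, w].
In Python, from bench import manip, effector, viewer gives the robot as it stands. Calls block until the motion is done:
- manip.move_pose(position, orientation): joint-space move of the TCP to a pose.
- manip.servo_line(position, ori=None, vel=0.15): straight line of the TCP; ori=None keeps the orientation; vel is the mean speed in m/s.
- manip.movej(angles): joint-space move.
- effector.open_jaws() and effector.close(f_grip=None): open the fingers fully, or close them until they stop; f_grip is the grip in N (None keeps the last).
- manip.sleep(seconds).
- manip.solve_ik(position, orientation): joint angles nearest the present ones, or None.
- viewer.get_image(name): name is "scene" or "top"; returns the picture (480x640x3 uint8, red, green, blue); there is no depth.
- viewer.get_calibration(name): a dict with "vfov" (degrees; the focal length in pixels is half the picture's height over the tangent of half this angle, whatever the lens; pixels are square), "cx", "cy" (the principal point, pixels), "dist_coeffs" ([k1, k2, p1, p2, k3] as OpenCV has them; the pictures are not rectified), "eye" and "attitude" of the camera in the world. Camera axes: x right, y down, z forward; pixel columns grow to the right and rows downward; lengths in m; the calibration is good to about 2 mm. A picture is of the moment at which its call begins. get_calibration takes no time and is no camera call.
A pose or a line that the arm cannot do raises manip.PlanningError and nothing moves.
- manip.hand_in(): hands the job in, once; it reports no verdict.
Readings, each from a call of its own:
- manip.current_clock(): time.
- manip.current_q(): joint angles.
- manip.current_joint_velocities(): joint speeds.
- manip.current_tau(): joint torques, N m.
- manip.current_tool_pos(): TCP position.
- manip.current_tcp_rot(): TCP orientation.
- manip.current_force(): force on the tool from outside, world axes, zero at the start.
- manip.current_wrist_torque(): the same for the moment, N m.
- manip.current_finger_gap(): finger opening in m.
Only numpy, scipy, OpenCV 4.12 (cv2) and the standard library are available. Lean on these libraries where they do the work, as an engineer would, in place of code of your own. Each camera call takes 0.05 s, during which the arm holds its last target. There are 200 camera calls.

## Working session

There is one attempt and no reset: what is moved stays moved. The work goes in short steps, each a Python script; the robot and the scene stay as the last script left them, time stands still between calls to the robot, and variables do not carry over. Pictures are saved under pics/ and viewed, about 8 in all and at most 12, crops included, and the job is handed in when it is done.

```bash
mkdir -p pics; ls; python3 - <<'E'
from bench import manip, effector, viewer
import cv2
for n in ("scene","top"):
    im=viewer.get_image(n); cv2.imwrite(f"pics/{n}0.png",im[:,:,::-1]); print(n,viewer.get_calibration(n))
print(manip.current_clock(),manip.current_tool_pos(),manip.current_tcp_rot(),manip.current_finger_gap(),manip.grip_depth)
E
```

```text
pics
scene {'vfov': 48.47550224163102, 'cx': 317.3554481267345, 'cy': 237.08362509703989, 'dist_coeffs': array([-0.02006693,  0.        ,  0.        ,  0.        ,  0.        ]), 'eye': array([ 0.06958529, -0.75807623,  0.7176879 ]), 'attitude': array([ 0.83563504, -0.2712081 ,  0.14350783, -0.45559384])}
top {'vfov': 48.18285605877669, 'cx': 315.8461836608305, 'cy': 235.4215826588392, 'dist_coeffs': array([-0.09688559,  0.        ,  0.        ,  0.        ,  0.        ]), 'eye': array([ 0.52396823, -0.01441665,  1.30156231]), 'attitude': array([-0.70668829,  0.70677509, -0.02233077,  0.02370589])}
0.1 [0.24318842 0.60210555 0.22578764] [ 8.28975746e-01  5.59283857e-01 -7.46817722e-04  4.71678291e-04] 0.09167107668791825 0.0188
```

View pics/scene0.png

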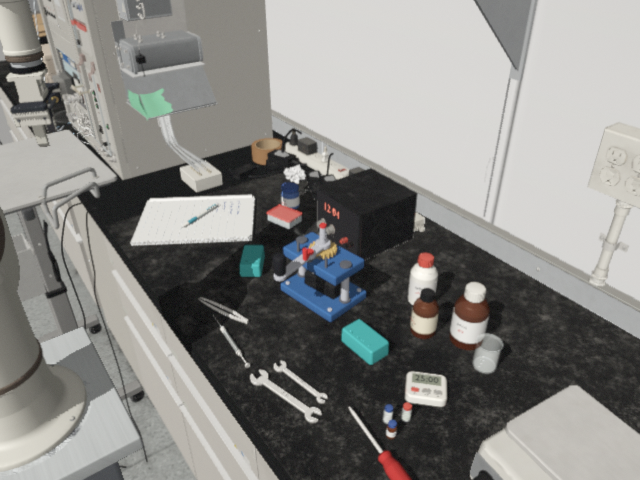

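View pics/top0.png

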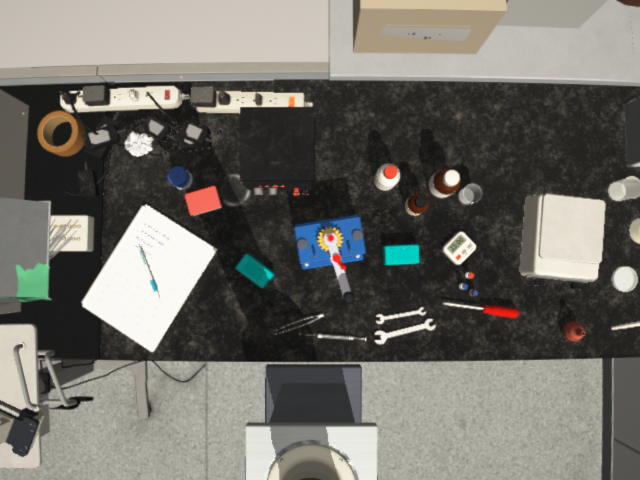

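The overview pictures show the press near top (330,242) and scene (322,275). The knob is at about top (347,293) and the red lever parts are at about top (337,260). Next I'll take an enlarged crop of both views.

```bash
cat > h.py <<'E'
import numpy as np, cv2
from scipy.spatial.transform import Rotation as R
from bench import manip, effector, viewer
def ray(n,uv):
    c=viewer.get_calibration(n); f=240/np.tan(np.radians(c['vfov'])/2)
    K=np.array([[f,0,c['cx']],[0,f,c['cy']],[0,0,1]])
    p=cv2.undistortPoints(np.array([[uv]],float),K,c['dist_coeffs'])[0,0]
    d=R.from_quat(c['attitude']).apply([p[0],p[1],1.]); return c['eye'],d/np.linalg.norm(d)
def onz(n,uv,z):
    e,d=ray(n,uv); return e+d*(z-e[2])/d[2]
def proj(n,P):
    c=viewer.get_calibration(n); f=240/np.tan(np.radians(c['vfov'])/2)
    K=np.array([[f,0,c['cx']],[0,f,c['cy']],[0,0,1]])
    r=R.from_quat(c['attitude']).inv()
    return cv2.projectPoints(np.array([P],float),r.as_rotvec(),r.apply(-c['eye']),K,c['dist_coeffs'])[0][0,0]
def tri(uvs,uvt):
    e1,d1=ray('scene',uvs); e2,d2=ray('top',uvt)
    s=np.linalg.lstsq(np.c_[d1,-d2],e2-e1,rcond=None)[0]
    a,b=e1+s[0]*d1,e2+s[1]*d2; return (a+b)/2,np.linalg.norm(a-b)
def reds(n,box):
    im=viewer.get_image(n); x0,y0,x1,y1=box
    h=cv2.cvtColor(im,cv2.COLOR_RGB2HSV)
    m=(((h[...,0]<8)|(h[...,0]>172))&(h[...,1]>150)&(h[...,2]>90)).astype(np.uint8)
    k=np.zeros_like(m); k[y0:y1,x0:x1]=m[y0:y1,x0:x1]
    _,_,st,ce=cv2.connectedComponentsWithStats(k)
    return im,[(st[i].tolist(),ce[i].round(1).tolist()) for i in range(1,len(st)) if st[i,4]>3]
def crop(im,box,s):
    x0,y0,x1,y1=box; return cv2.resize(im[y0:y1,x0:x1,::-1],None,fx=s,fy=s,interpolation=cv2.INTER_CUBIC)
E
python3 - <<'E'
from h import *
bs,bt=(265,215,375,325),(285,205,385,305)
i,r=reds('scene',bs);print(*r,sep='\n'); j,r=reds('top',bt);print('top',*r,sep='\n')
a=crop(i,bs,3.63);b=crop(j,bt,3.99)
cv2.imwrite('pics/c1.png',np.hstack([a[:396,:396],b[:396,:396]]))
E
```

```text
([320, 223, 7, 5, 24], [322.7, 225.0])
([344, 238, 3, 5, 9], [344.9, 239.9])
([340, 240, 2, 3, 5], [340.4, 241.2])
([303, 248, 10, 12, 76], [306.4, 252.7])
top
([328, 235, 6, 6, 26], [330.2, 237.5])
([333, 255, 14, 15, 81], [338.9, 261.4])
```

View pics/c1.png

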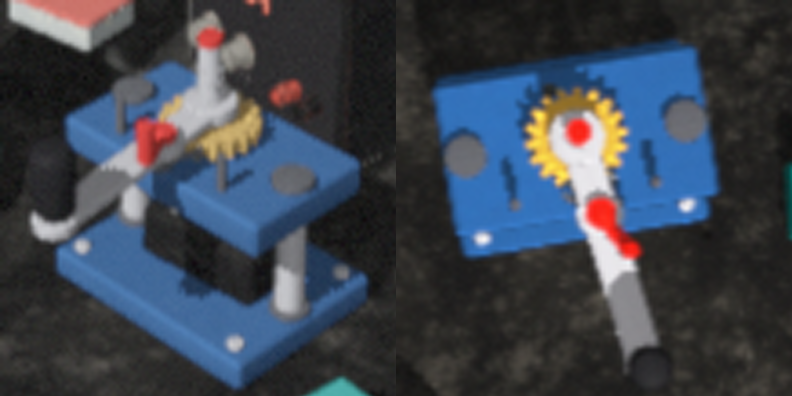

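The crop shows the screw tip, the lever post top at scene (305,249) / top (343,268), and the knob top at scene (279,256) / top (349,296). The post is on the right side. I'll triangulate these now.

```bash
python3 - <<'E'
from h import *
for n,a,b in (('tip',(322.7,224.5),(330.2,237.5)),('post',(305.2,249.2),(343.1,267.7)),('knobtop',(278.8,255.8),(348.9,295.7))):
    print(n,*tri(a,b))
S=onz('top',(330.2,237.5),.175); P=onz('top',(343.1,267.7),.157); K=onz('top',(348.9,295.7),.173)
A=onz('top',(302.3,244.1),.11); B=onz('top',(357.4,235.1),.11)
print(S,P,K,A,B,(A+B)/2); l=(A-B)[:2]; yaw=np.arctan2(-l[0],l[1]); print('yaw',yaw, 'knob r',np.linalg.norm((K-S)[:2]))
hd=np.arctan2(*(-(K-S)[:2])[::-1]); print('handle angle', yaw-hd, 'post r',np.linalg.norm((P-S)[:2]))
print(P-S,K-S)
E
```

```text
tip [ 0.59293703 -0.04229795  0.17252592] 0.0006246790061216103
post [ 0.53025023 -0.07067188  0.15498532] 0.001271220758013734
knobtop [ 0.46930343 -0.08062915  0.17087901] 0.0037330849919516495
[ 0.59304536 -0.04241068  0.175     ] [ 0.5297053  -0.07022964  0.157     ] [ 0.47100703 -0.08145777  0.173     ] [0.5823449 0.0180094 0.11     ] [ 0.60236955 -0.10458928  0.11      ] [ 0.59235723 -0.04328994  0.11      ]
yaw 0.16190527407123487 knob r 0.12813285359255105
handle angle -0.14775916651093138 post r 0.06917988950231158
[-0.06334006 -0.02781895 -0.018     ] [-0.12203833 -0.03904708 -0.002     ]
```

```bash
cat >> h.py <<'E'
S=np.array([.5927,-.0425]); yaw=.162
def u(q): a=np.pi+yaw-q; return np.array([np.cos(a),np.sin(a)])
def l(q): a=np.pi/2+yaw-q; return np.array([np.cos(a),np.sin(a)])
def ori(q): a=np.pi/2+yaw-q; return np.array([np.cos(a/2),np.sin(a/2),0,0])
def at(q,r,t,z): return np.r_[S+r*u(q)+t*l(q),z]
def F(q): return round(float(manip.current_force()[:2]@l(q)),2)
E
python3 - <<'E'
from h import *
for q in (-.6,-.15,.2,.6): 
    for z in (.26,.141): print(q,z,np.round(manip.solve_ik(at(q,.13,0,z),ori(q)),2))
q=-.148
effector.close(f_grip=10)
p=manip.current_tool_pos()
manip.servo_line(p+[0,0,.06],vel=.2)
manip.move_pose(at(q,.067,-.042,.26),ori(q))
print('gap',manip.current_finger_gap(),manip.current_clock(),manip.current_q(), manip.current_force())
manip.servo_line(at(q,.067,-.042,.143),vel=.12)
print(manip.current_tool_pos(),at(q,.067,-.042,.143),manip.current_force())
for t in np.arange(-.039,-.0144,.003):
    manip.servo_line(at(q,.067,t,.143),vel=.05); print(round(t,4),F(q))
print(manip.current_clock())
i,r=reds('top',(285,205,385,305)); print(r)
j,r=reds('scene',(265,215,375,325)); print(r)
cv2.imwrite('pics/c2.png',np.hstack([crop(j,(265,215,365,315),4),crop(i,(285,205,385,305),4)]))
E
```

```text
-0.6 0.26 [ 0.13  0.19  0.09  1.86 -0.02  1.09  2.56]
-0.6 0.141 [ 0.26  0.34 -0.06  1.97  0.03  0.83  2.52]
-0.15 0.26 [ 0.01  0.12  0.11  1.95 -0.02  1.07  2.02]
-0.15 0.141 [ 0.13  0.28 -0.02  2.07  0.01  0.8   1.99]
0.2 0.26 [-0.01  0.1   0.03  1.97 -0.    1.07  1.56]
0.2 0.141 [ 0.08  0.26 -0.06  2.09  0.02  0.79  1.54]
0.6 0.26 [-0.04  0.12 -0.04  1.95  0.01  1.07  1.04]
0.6 0.141 [ 0.    0.28 -0.1   2.07  0.04  0.8   1.01]
gap 0.00039693777737095584 4.7917 [ 0.05412844  0.2600087   0.09955656  1.77899698 -0.02902038  1.10406904
  2.04574353] [-0.02146692  0.23200969 -0.01772719]
[ 0.54240538 -0.10304295  0.14376209] [ 0.54170611 -0.10293694  0.143     ] [0.33165962 0.2753335  1.08730186]
-0.039 -0.31
-0.036 -1.22
-0.033 -0.56
-0.03 0.18
-0.027 -1.18
-0.024 -2.59
-0.021 -3.75
-0.018 -2.83
-0.015 -2.55
8.1667
[([328, 235, 4, 4, 11], [329.5, 236.6])]
[([297, 252, 4, 5, 13], [298.0, 254.5])]
```

View pics/c2.png

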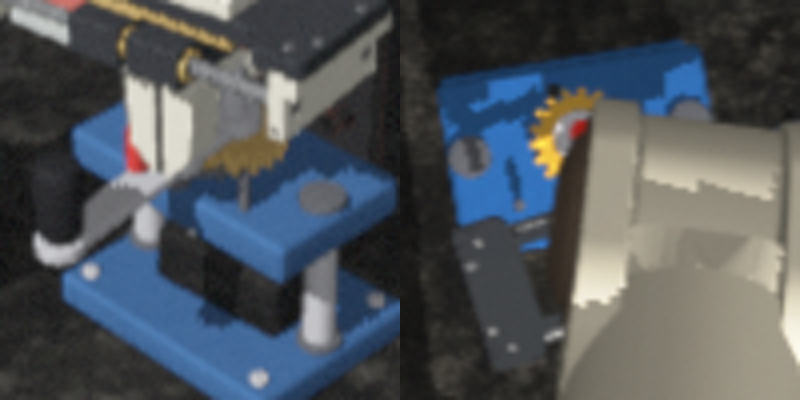

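The post (left crop, about (135,150)) is now just left of the closed fingers and the handle hasn't moved. I'll push on until the force shows the lever's stop, then retract and look.

```bash
python3 - <<'E'
from h import *
q=-.148
for t in np.arange(-.013,-.002,.0015):
    manip.servo_line(at(q,.067,t,.143),vel=.05); f=F(q); print(round(t,4),f)
    if f<-5.5: break
manip.servo_line(at(q,.067,t-.01,.143),vel=.1)
manip.servo_line(at(q,.067,t-.01,.26),vel=.2)
effector.open_jaws()
manip.move_pose(at(q,.2,-.16,.3),ori(q))
i,r=reds('top',(285,205,385,305)); print(r)
j,r=reds('scene',(265,215,375,325)); print(r,manip.current_clock())
cv2.imwrite('pics/c3.png',np.hstack([crop(j,(265,215,365,315),4),crop(i,(285,205,385,305),4)]))
E
```

```text
-0.013 -2.87
-0.0115 -2.36
-0.01 -2.75
-0.0085 -2.92
-0.007 -2.99
-0.0055 -3.28
-0.004 -3.79
-0.0025 -3.44
[([328, 235, 6, 6, 28], [330.2, 237.5]), ([329, 255, 9, 18, 85], [332.6, 262.6])]
[([320, 223, 7, 5, 25], [322.8, 225.0]), ([340, 240, 7, 3, 12], [342.7, 241.2]), ([293, 244, 18, 11, 99], [300.0, 249.8])] 13.6333
```

View pics/c3.png

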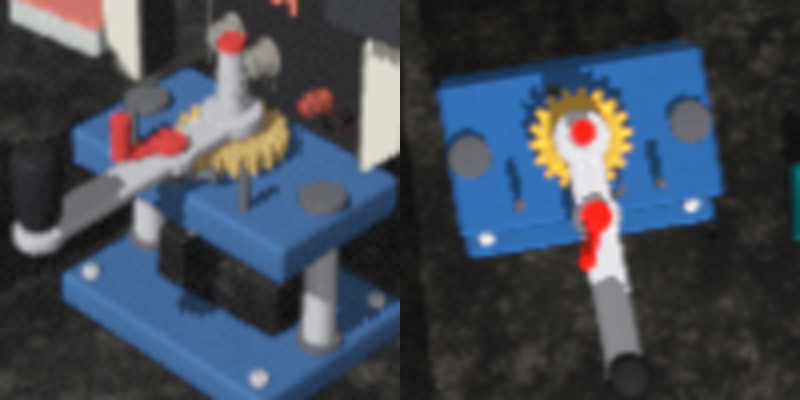

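The post top is now on the left of the arm at top (331.8,271), and the knob has drifted slightly left to top (342,298). I'll compute the angles.

```bash
python3 - <<'E'
from h import *
K=onz('top',(342,298),.173); P=onz('top',(331.6,271),.157)
d=K[:2]-S; q=yaw-np.arctan2(-d[1],-d[0]); print('knob',K,'tri',tri((265+38/4,215+152/4),(342,298)),'r',np.hypot(*d),'q',q)
p=P[:2]-S; print('post along,lat',p@u(q),p@l(q),'lever',np.arctan2(p@l(q),p@u(q)-.044))
E
```

```text
knob [ 0.46622016 -0.06698694  0.173     ] tri (array([ 0.46622668, -0.06717297,  0.17062898]), np.float64(0.0002969796403562295)) r 0.12882841860144045 q -0.029237593052397315
post along,lat 0.06933540790558573 0.010140872988336788 lever 0.38073466649169296
```

Lever reads 0.38, so it's fully over. Now I'll grip the knob and make the first strokes, logging force.

```bash
cat >> h.py <<'E'
def qnow():
    d=manip.current_tool_pos()[:2]-S; return yaw-np.arctan2(-d[1],-d[0])
def go(q,v=.12): manip.servo_line(at(q,.13,0,.141),ori(q),vel=v)
def right(qe=-.54):
    q=qnow(); n=int(np.ceil((q-qe)/.22))
    for x in np.linspace(q,qe,n+1)[1:]: go(x)
    print('right',round(qnow(),3),F(x),round(manip.current_clock(),1))
def left(qe=.54,lim=9.,step=.08):
    q=qnow(); n=int(np.ceil((qe-q)/step)); log=[]
    for x in np.linspace(q,qe,n+1)[1:]:
        go(x); f=F(x); log.append((round(x,2),f))
        if -f>lim: break
    print('left',log,round(manip.current_clock(),1)); return -f>lim
E
python3 - <<'E'
from h import *
q=-.03
manip.move_pose(at(q,.13,0,.25),ori(q))
manip.servo_line(at(q,.13,0,.141),vel=.12)
effector.close(f_grip=15)
print('gap',manip.current_finger_gap(),qnow(),F(q),manip.current_force(),manip.current_clock())
right()
left()
print(manip.current_finger_gap(),manip.current_force(),manip.current_tool_pos())
E
```

```text
gap 0.023590600170234382 -0.029690597997896834 0.61 [ 0.34694176  0.68652194 -0.49886104] 16.5583
right -0.535 0.08 17.6
left [(np.float64(-0.46), 0.53), (np.float64(-0.38), 0.12), (np.float64(-0.3), -0.65), (np.float64(-0.23), -1.05), (np.float64(-0.15), -0.97), (np.float64(-0.07), -1.88), (np.float64(0.0), -0.16), (np.float64(0.08), -0.69), (np.float64(0.16), -0.02), (np.float64(0.23), -1.15), (np.float64(0.31), -1.49), (np.float64(0.39), -0.81), (np.float64(0.46), -0.53), (np.float64(0.54), -0.09)] 21.1
0.023517109334554493 [ 2.05336934 -0.90837397 -1.29556975] [0.47212741 0.00523901 0.1410238 ]
```

```bash
python3 - <<'E'
from h import *
right(); left(step=.12)
right(); done=left(lim=5,step=.06)
print(done,manip.current_force(),manip.current_finger_gap())
E
```

```text
right -0.536 -0.17 23.0
left [(np.float64(-0.42), -0.95), (np.float64(-0.3), -0.67), (np.float64(-0.18), -0.89), (np.float64(-0.06), -0.45), (np.float64(0.06), -1.05), (np.float64(0.18), -1.35), (np.float64(0.3), -0.43), (np.float64(0.42), -0.62), (np.float64(0.54), -0.44)] 25.5
right -0.535 -0.23 27.4
left [(np.float64(-0.48), -1.01), (np.float64(-0.42), -0.88), (np.float64(-0.36), -1.13), (np.float64(-0.3), -0.64), (np.float64(-0.24), -1.06), (np.float64(-0.18), -0.17), (np.float64(-0.12), -0.94), (np.float64(-0.06), -1.64), (np.float64(0.0), -1.85), (np.float64(0.06), -1.91), (np.float64(0.12), -2.33), (np.float64(0.18), -1.22), (np.float64(0.24), -1.01), (np.float64(0.3), -2.86), (np.float64(0.36), -5.65)] 31.2
True [-0.19986446 -5.72647853  3.23609757] 0.023693754956549226
```

Force rises as the stop should. A small nudge will confirm the spring stiffness.

```bash
python3 - <<'E'
from h import *
q0=qnow();print(q0,F(q0))
for x in (.375,.39): 
    go(x,.03); manip.sleep(.15); print(x,qnow(),F(x))
    if F(x)<-9: break
E
```

```text
0.3507006731516449 -5.66
0.375 0.3580821590831667 -7.76
0.39 0.37030916245296797 -7.17
```

```bash
python3 - <<'E'
from h import *
for x in (.405,.42,.435): 
    go(x,.03); manip.sleep(.2); fs=[F(x)]
    for _ in range(4): manip.sleep(.05); fs.append(F(x))
    print(x,round(qnow(),4),fs, manip.current_finger_gap())
    if np.mean(fs)<-11: break
i=viewer.get_image('top'); j=viewer.get_image('scene')
cv2.imwrite('pics/c4.png',np.hstack([crop(j,(265,215,365,315),4),crop(i,(285,205,385,305),4)]))
E
```

```text
0.405 0.3827 [-9.66, -8.86, -8.87, -9.59, -9.07] 0.0240830392024509
0.42 0.3951 [-10.38, -9.67, -10.16, -9.69, -9.68] 0.02330326069038646
0.435 0.4074 [-10.21, -10.48, -10.98, -10.52, -10.86] 0.02391139336864798
```

View pics/c4.png

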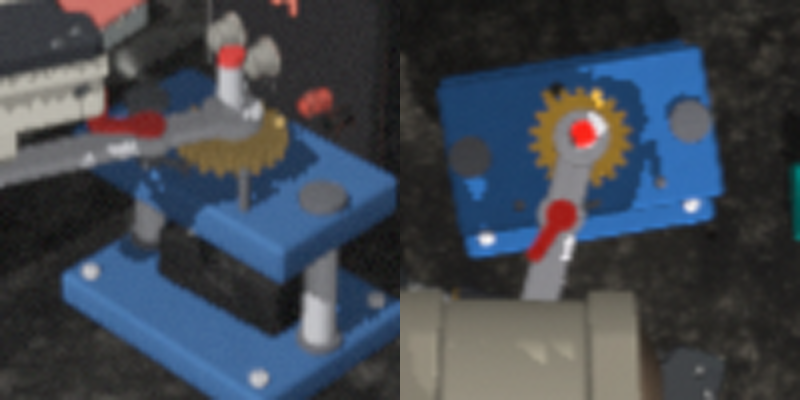

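The handle is at about 0.40 rad (not at its pin), the lever is left, and the adaptor is in place. Force grew steadily to 10.7 N. As a check I'll back off and re-approach: the stop should come at the same tooth phase.

```bash
python3 - <<'E'
from h import *
right(-.1)
left(qe=.44,lim=6.5,step=.04); manip.sleep(.3); q=qnow(); print(q,F(q))
go(q-.05,.05); manip.sleep(.2); q=qnow(); print('eased',q,F(q))
effector.open_jaws()
manip.servo_line(manip.current_tool_pos()+[0,0,.12],vel=.15)
manip.move_pose(at(q,.25,.25,.3),ori(q))
i,r=reds('top',(285,205,385,305)); print(r)
j=viewer.get_image('scene'); print(manip.current_clock())
cv2.imwrite('pics/c5.png',np.hstack([crop(j,(265,215,365,315),4),crop(i,(285,205,385,305),4)]))
cv2.imwrite('pics/top5.png',i[:,:,::-1])
a=cv2.imread('pics/top0.png');b=i[:,:,::-1]
d=cv2.absdiff(a,b).max(2); 
for n,(x0,y0,x1,y1) in dict(white=(370,158,405,195),amber=(403,190,430,218),timer=(440,228,480,270),box=(180,183,225,218),jar=(163,163,195,193)).items(): print(n,(d[y0:y1,x0:x1]>60).sum())
E
```

```text
right -0.094 -0.76 35.1
left [(np.float64(-0.06), 1.27), (np.float64(-0.02), 1.44), (np.float64(0.02), 1.98), (np.float64(0.06), 2.14), (np.float64(0.1), 1.79), (np.float64(0.13), 2.15), (np.float64(0.17), 0.77), (np.float64(0.21), 1.94), (np.float64(0.25), 0.64), (np.float64(0.29), -2.59), (np.float64(0.33), -4.78), (np.float64(0.36), -4.38), (np.float64(0.4), -6.6)] 38.3
0.383952575159891 -7.5
eased 0.32171424629208895 -6.04
[([328, 235, 6, 6, 26], [330.2, 237.6]), ([320, 255, 11, 17, 79], [325.2, 262.1])]
42.45
white 0
amber 0
timer 0
box 18
jar 25
```

View pics/c5.png

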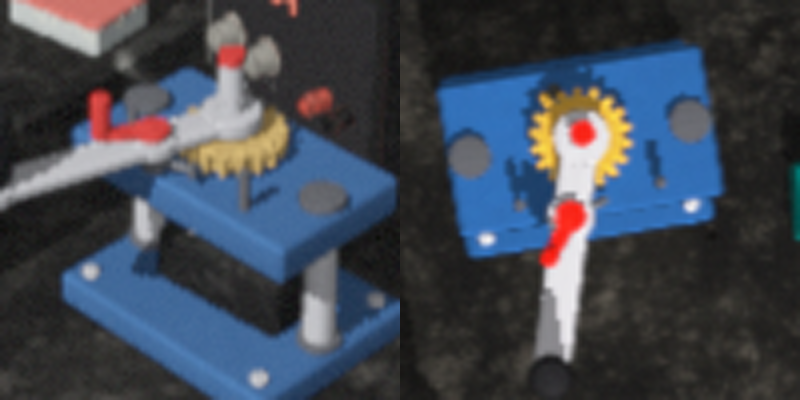

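The stop recurred at the same phase, and the screw tip is visibly lower. Before handing in, I'll check the tip height and the small image differences near the box and jar.

```bash
python3 - <<'E'
from h import *
T=(310,215,335,240)
rs=[x for x in reds('scene',T)[1]]; print(rs)
from scipy.optimize import brentq
top=lambda v: brentq(lambda z: proj('scene',[*S,z])[1]-v,.1,.25)
print('tip z before(225.0)',top(225.0),'after',top(max(rs,key=lambda r:r[0][4])[1][1]))
im0=cv2.imread('pics/top0.png')[:,:,::-1]; im=viewer.get_image('top')
for n,(x0,y0,x1,y1),f in (('box',(180,183,225,218),lambda a:(a[...,0]>150)&(a[...,1]<120)),('jar',(163,163,195,193),lambda a:(a[...,2]>a[...,0]+25))):
    for a in (im0,im):
        m=f(a[y0:y1,x0:x1].astype(int)); print(n,m.sum(),np.argwhere(m).mean(0))
E
```

```text
[([320, 227, 6, 4, 23], [322.4, 228.4])]
tip z before(225.0) 0.17153801289187925 after 0.16371068502658215
box 721 [17.21914008 22.14840499]
box 722 [17.23822715 22.13850416]
jar 363 [13.48484848 14.83471074]
jar 358 [13.49162011 15.06145251]
```

View pics/top5.png

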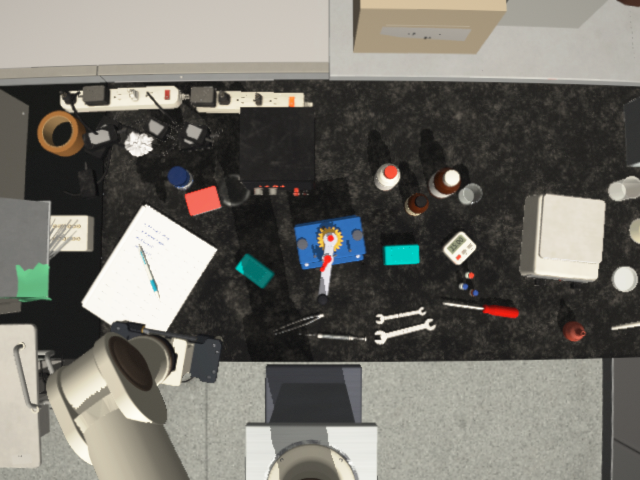

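The bystanders haven't moved and the arm is clear of everything. The tip dropped 7.8 mm, about 2.6 rad, which fits reaching the stop.

```bash
python3 -c "
from bench import manip
print(manip.current_force(),manip.current_clock()); manip.hand_in()"
```

```text
[-0.63855437  0.62804529  0.61501347] 42.55
the job is handed in; nothing more can be done
```

I flipped the red lever fully over to tighten and worked the handle through three strokes until the screw came up against its end stop. Then I let go, moved clear and handed the job in at 42.6 s. No verdict was reported.

**Checks that agreed**
- **Lever:** it measured about 0.38 rad after the flip, and the last picture still shows it on the left.
- **End stop:** in the third stroke the held force rose from about 1–2 N to 10.7 N, with the handle at 0.41 rad, short of its 0.6 rad pin. I backed off and tightened again as a check. The force came back from about 0.29 rad, near where it first rose.
- **Screw travel:** the tip dropped 7.8 mm, about 2.6 rad of nut turn. That fits a start between 0.1 and 0.8 rad.
- **Surroundings:** the bottles, jar, timer and parts box had not moved in the top view, and the arm was clear of everything. The adaptor still looked in place under the foot, though I did not measure its position.

**Checks that disagreed or were missing**
- **Stiffness at the stop:** it came out at about 70 N/rad, against the roughly 170 N/rad stated. Still about 6 N showed after easing back 0.05 rad. I put this down to give in the grip and the arm, but did not confirm it.
- **Foot force:** I could not measure the foot's force on the adaptor directly. I inferred it from the nut being at its stop.

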